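# Clamp a wooden case in the cam jig

## Task

Swing the lever of the eccentric clamp on the jig board back to open it, then set the longer of the two wooden cases flat in the jig's corner, against both fences. Then swing the lever the other way until the lobe bears firmly on the case and holds it there, without crushing it, and let go; leave everything else on the desk where it is.

Things in the scene. Friction and masses are not known exactly. Their poses are not given: they have to be found in the camera images.
- jig: Plywood jig board screwed to the desk, 12 mm thick; origin on its underside, board x -115..+105, y -140..+140 mm. Two beech fences, tops 28 mm above the desk, form the case's corner: the long fence along y, bearing face at x = +70 mm (y -100..+120), and the end fence along x, bearing face at y = +100 mm (x +5..+70). The cam clamp faces the long fence.
- seat (a point): Where the centre of the long case lies when it stands on the board against both fences: in the jig's frame x +40, y +10, z +42 mm. Axes are the jig's; the case's long axis then lies along the jig's y.
- pivot (a point): On the clamp's vertical pivot axis (jig x -25, y +10 mm), 60 mm above the desk, level with the middle of the lever's grip.
- cam: The clamp: an eccentric steel disc with its lever. The disc (the lobe) is 62 mm across, its top 28 mm above the desk, pivoted 8 mm off its centre. Origin on the pivot axis at the board's top; the disc's centre lies 8 mm from it along the body's -x.
- cam_turn (a joint): Turn of the clamp, 0 (open) to 3.1 rad (shut), counter-clockwise from above. The disc reaches 31 - 8 cos(angle) mm from the pivot towards the long fence. Starts shut at 2.45 to 2.85, the lobe in the case's place. A seated case is met at 2.09; 0.03 to 0.1 more, with 6 to 20 N at the grip, bears firmly; 0.25 more crushes it. Stiff (1.5 N at the grip), stays where left.
- grip (a point): Middle of the upright black grip at the lever's end: 22 mm across, 37 to 83 mm above the desk, middle at 60 mm, 100 mm from the pivot. The steel lever under it has its top 34 mm above the desk. From above the lever points 120 degrees + joint angle counter-clockwise from the jig's +x: at 0 towards -x and +y, at 2.2 rad towards -x and -y.
- case_center (a point): Centre of the longer wooden slide-lid case: 180 mm long (y), 60 mm wide (x), 60 mm high, about 0.35 kg, standing flat on the desk. Which of two places it stands in varies.
- short_case: The shorter wooden case, not wanted: 100 mm long (y), 70 mm wide (x), 50 mm high. Origin in the middle of its underside. Loose.
- cup: Paper coffee cup with a black lid, 85 mm across, 109 mm high. Origin in the middle of its underside. Loose.
- tape_roll: Roll of brown tape lying flat, 100 mm across, 48 mm high. Origin in the middle of its underside. Loose.
- driver: Cordless screwdriver lying on the desk along its x, about 225 mm long, 44 mm high. Loose.
- carton: Small carton, 140 by 100 mm, 70 mm high. Origin in the middle of its underside. Loose.
- screw_tin: Low round tin of screws between the cases and the jig, 52 mm across, 22 mm high, fixed to the desk. Origin in the middle of its underside.
There are look-alikes about, which are no part of the job. Leave any green or yellow look-alike of the part that bears case_center alone.

How it is judged:
On the way, in this order (a step that is already met when the one before it is completed fails the run):
1. the clamp is swung open, so that the lobe clears the case's place (value of joint cam_turn below 1.7 rad), for 0.2 s.
2. the long case stands flat in the jig's corner (within 12 mm of the long fence and 20 mm of the end fence) with the clamp open (value of joint cam_turn below 1.9 rad and x of case_center in the frame of seat between -0.012 and 0.004 m and y of case_center in the frame of seat between -0.02 and 0.004 m and z of case_center in the frame of seat below 0.003 m), for 0.2 s.
At the end, for the whole second after the job is handed in: The long case stands flat on the jig board, within 2.5 mm of the long fence and 3 mm of the end fence and square to them within 0.03 rad; the clamp is shut (above 1.9 rad), at rest, and its lobe, left to itself, presses on the case with more than 6 N (contact force between cam and case above 6 N and value of joint cam_turn above 1.9 rad and x of case_center in the frame of seat between -0.0025 and 0.003 m and y of case_center in the frame of seat between -0.003 and 0.003 m and z of case_center in the frame of seat between -0.003 and 0.003 m and angle between the y axis of case_center and the y axis of seat, either way round below 0.03 rad and angle between case_center's own z axis and vertical below 0.04 rad and velocity of joint cam_turn below 0.05 rad/s); the robot touches nothing.
It fails at once if the case is crushed: the lobe presses with more than 200 N (contact force between cam and case above 200 N).
It fails at once if another loose thing on the desk is moved by more than 30 mm (distance of any of short_case, cup, tape_roll, driver, carton from where it was at the start of the episode above 0.03 m).
It fails at once if the cup is tipped over (angle between cup's own z axis and vertical above 0.5 rad).
It also fails if it takes over 72 s, if anything falls off the work surface, if the arm or the gripper's body presses on something with over 40 N, if the wrist force passes 120 N, or if a joint passes its speed limit or range.

## Robot

A 7-joint arm with a two-finger parallel gripper is mounted at the origin on the work surface. World frame = base frame: x ahead of the robot, y to its left, z up, the work surface at z = 0. Lengths are in m, angles in rad, forces in N, time in s.
With the tool pointing down it reaches from about 0.425 to 0.825 m from the base axis. Payload 3.6 kg.
Tool frame: the origin (TCP) lies on the front face of the gripper's body, between the roots of the fingers; the fingertips stand 84 mm ahead of it and the grasp point (between the pads) lies 65 mm ahead of it (r.tips_ahead is the distance from the TCP to the fingertips, in m); z points along the fingers, y is the line along which they close (so a half turn about z gives the same grasp; the last joint's range is limited). The gripper opens to 93 mm and grips with 3 to 60 N. Pads are 15 mm wide; open, the fingers measure 128 mm over their backs; the gripper's body (75 mm by 188 mm) begins 65 mm behind the grasp point.
Start: joints at [1.254, 0.615, -0.013, 1.423, 0.008, 1.103, -0.04], TCP at [0.186, -0.623, 0.303] pointing down, gripper open.
Joint ranges: [-3.12, 3.12], [-0.3, 2.06], [-1.34, 1.32], [0.26, 2.42], [-1.36, 4.5], [0.01, 1.98], [-2.84, 2.84]. Speed limits (rad/s): [2.79, 2.79, 3.14, 3.14, 3.14, 3.14, 3.14].

## Interface

Orientations are given as a unit quaternion [w, x, y, z].
In Python, from plant import status, capture, finish_job, r gives the robot as it stands.
- The arm moves only by the shell command python3 -m jog 'ROWS'. ROWS is JSON, a list of rows, each an object of numbers: "dx", "dy", "dz": the shift along the tool's x, y, z in cm; "turn": the turn about the tool's z in rad; "hand": the finger opening in cm, from 0 to 9.3. In form: [{"dx": .., "dy": .., "dz": .., "turn": .., "hand": ..}, ...]. A call has 1 to 12 rows; each row is the pose to reach, as a shift and turn from the pose commanded when the call began, along the tool's axes at that moment; what a row does not reach only later rows make up. A row lasts 1/8 s, in which the tool goes at most 62.5 mm and 10.7 degrees, less where a joint would pass 70% of its speed; a pose out of reach is approached as far as the arm can. A call with a gripper value outside its range is refused whole. The fingers move at their own pace and stop on an object; the grip force is fixed at half the most. Time passes only in rows, so rows that repeat a pose let the fingers close. It gives the time, the measured TCP pose, the force, the opening and the grip force at its end, in the units of the state.
- status.get_state(): the state, without advancing time (a new reading comes with each control period).
- capture(name): name is "side" or "top" or "wrist"; returns a dict with "img" (384x512x3 uint8, blue, green, red), "fx", "fy", "cx", "cy" (pixels), "xyz" and "orientation" of the camera in the world; the wrist camera has in their place "mount" (4x4, takes a point from camera to tool coordinates, whose origin is the TCP and whose axes are the flange's). Camera axes: x right, y up, looking along -z (the intrinsics and any distortion apply to the point x, -y, -z); pixel columns grow to the right and rows downward; lengths in m; the calibration is good to about 2 mm. A picture is of the moment at which its call begins: read the wrist's pose just before it. There is no depth.
- finish_job(): hands the job in; it is judged then, once.
The state is a dict: "time_s": time; "joints": joint angles; "dq": joint speeds; "effort": joint torques, N m; "tool_pos": TCP position; "tcp_rot": TCP orientation; "contact_force": force on the tool from outside, world axes, zero at the start; "torque": the same for the moment, N m; "width": finger opening in m; "grasp_force": force on a finger pad.
Only numpy, scipy, OpenCV 4.12 (cv2) and the standard library are available. Lean on these libraries where they do the work, as an engineer would, in place of code of your own. Each camera call takes 0.05 s, during which the arm holds its last target. There are 200 camera calls.

## Working session

There is one attempt and no reset: what is moved stays moved. The work goes in short steps, Python scripts to look and compute and a shell command to move; the robot and the scene stay as the last step left them, time stands still between calls to the robot, and variables do not carry over. Pictures are saved under pics/ and viewed, at most 10 in all, crops included, and the job is handed in when it is done.

```bash
mkdir -p pics; ls
cat > h.py <<'E'
import numpy as np,cv2,json
from scipy.spatial.transform import Rotation as R
from plant import status,capture
def rot(q): return R.from_quat([q[1],q[2],q[3],q[0]]).as_matrix()
def save(name,fn):
    s=status.get_state(); c=capture(name); cv2.imwrite('pics/'+fn+'.png',c['img'])
    if name=='wrist':
        T=np.eye(4);T[:3,:3]=rot(s['tcp_rot']);T[:3,3]=s['tool_pos'];M=T@np.array(c['mount'])
        p,A=M[:3,3],M[:3,:3]
    else: p,A=np.array(c['xyz']),rot(c['orientation'])
    d={k:c[k] for k in('fx','fy','cx','cy')}; d.update(p=p.tolist(),A=A.tolist())
    print({k:(v if np.size(v)<10 else '..') for k,v in c.items() if k!='img'})
    json.dump(d,open('pics/'+fn+'.json','w'))
def pt(fn,u,v,z):
    d=json.load(open('pics/'+fn+'.json'));p=np.array(d['p']);A=np.array(d['A'])
    r=A@np.array([(u-d['cx'])/d['fx'],-(v-d['cy'])/d['fy'],-1]);return p+r*(z-p[2])/r[2]
def px(fn,P):
    d=json.load(open('pics/'+fn+'.json'));q=np.array(d['A']).T@(np.array(P)-d['p'])
    return d['cx']-d['fx']*q[0]/q[2],d['cy']+d['fy']*q[1]/q[2]
E
python3 - <<'E'
from h import *
save('top','top0');save('side','side0');s=status.get_state();print(s)
a=cv2.imread('pics/top0.png');cv2.imwrite('pics/top0b.png',cv2.resize(a,(800,600)))
E
```

```text
pics
{'fx': 408.18215602864984, 'fy': 408.18215602864984, 'cx': 247.18694771418507, 'cy': 192.3551538643324, 'xyz': array([0.29755843, 0.00306012, 1.59863146]), 'orientation': array([ 0.71486477,  0.04375656, -0.05446698, -0.69576367])}
{'fx': 416.03724782247315, 'fy': 416.03724782247315, 'cx': 261.12177437960156, 'cy': 192.67162537111716, 'xyz': array([-0.1716878 ,  0.66479535,  0.88724862]), 'orientation': array([-0.35888552, -0.15530704,  0.3836729 ,  0.83658593])}
{'time_s': 0.1, 'joints': array([ 1.2535221 ,  0.61582575, -0.01260899,  1.42471391,  0.00809936,
        1.10339982, -0.04037313]), 'dq': array([ 0.00012326, -0.00378353, -0.00069139, -0.00269513, -0.00070811,
        0.00054981, -0.00100358]), 'effort': array([ 1.66556154e-03, -4.60041153e+01,  2.10015066e-01, -1.66244316e+01,
       -6.11715904e-02,  1.70009758e-02,  1.09470589e-04]), 'tool_pos': array([ 0.18621493, -0.62222273,  0.3017029 ]), 'tcp_rot': array([-1.13381678e-03,  9.89443034e-01,  1.44917784e-01, -1.82093537e-04]), 'contact_force': array([-0.61276139, -0.56532633,  0.25081181]), 'torque': array([ 0.02844191, -0.02262583,  0.02248648]), 'grasp_force': 0.0, 'width': 0.09328375842406583}
```

View pics/top0b.png

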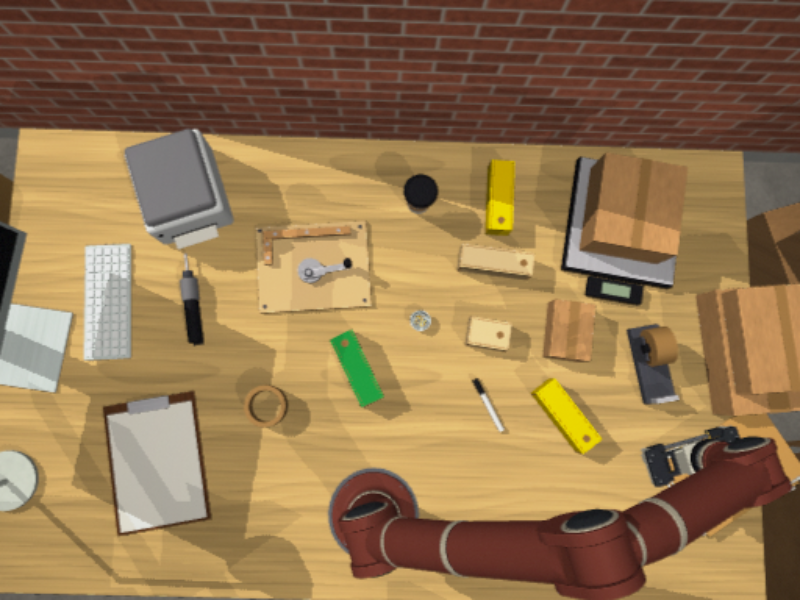

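View pics/side0.png

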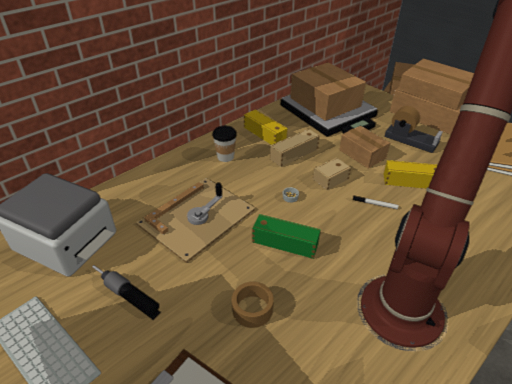

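In the 800x600 top view, the plain wooden long case is at (497,262) and the short one at (490,333). The yellow look-alikes are at (500,195) and (568,415), and the green one is at (357,368). The bare-wood piece at (497,262) fits "longer wooden case". The jig is at (313,265), its grip at (347,264). I'll confirm this in a crop.

Run:
```python
from h import *
a=cv2.imread('pics/top0.png')
b=cv2.resize(a[135:235,155:355],None,fx=4,fy=4,interpolation=cv2.INTER_CUBIC);cv2.imwrite('pics/crop1.png',b)
```

```text
(no output)
```

View pics/crop1.png

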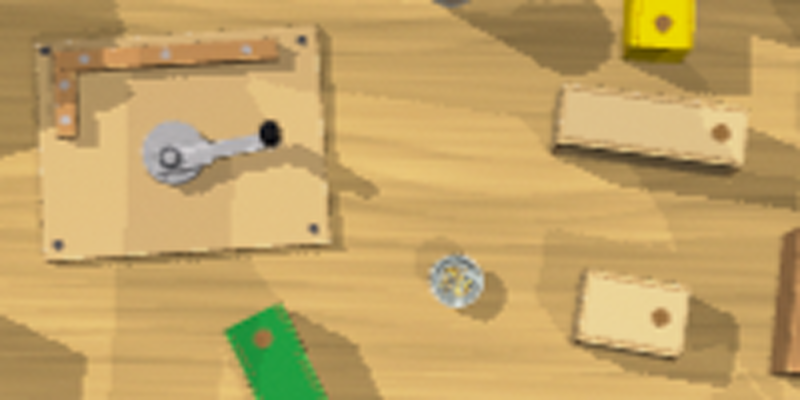

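Run:
```python
from h import *
def w(u,v,z): return pt('top0',155+(u+.5)/4-.5,135+(v+.5)/4-.5,z)
def fit(pix,loc,z):
    W=np.array([w(*p,z)[:2] for p in pix]);L=np.array(loc)/1e3
    a=W-W.mean(0);b=L-L.mean(0);th=np.arctan2((b[:,0]*a[:,1]-b[:,1]*a[:,0]).sum(),(a*b).sum())
    c,s=np.cos(th),np.sin(th);Rm=np.array([[c,-s],[s,c]]);t=W.mean(0)-Rm@L.mean(0)
    print('th',th,'t',t,'res mm',((L@Rm.T+t-W)*1e3).round(1).tolist());return Rm,t
Rm,t=fit([(37,45),(318,25),(330,243),(48,262)],[(105,140),(105,-140),(-115,-140),(-115,140)],.012)
fit([(562,86),(748,110),(740,163),(556,145)],[(30,90),(30,-90),(-30,-90),(-30,90)],.06)
print('seat',Rm@[.04,.01]+t,'pivot',Rm@[-.025,.01]+t)
print('pivot meas',w(171,157,.03),'grip top',w(270,132,.083))
for n,u,v,z in(('tin',457,280,.022),('short',632,314,.05)):print(n,w(u,v,z))
s=status.get_state();print(rot(s['tcp_rot']).round(3))
```

```text
th 0.09737545003116671 t [0.60752023 0.16884433] res mm [[1.4, 0.6], [-0.3, 0.3], [-0.2, -2.7], [-1.0, 1.7]]
th -0.08898514632691507 t [ 0.62289423 -0.28569269] res mm [[1.1, 0.2], [3.5, 1.1], [-4.1, -1.6], [-0.5, 0.3]]
seat [0.64635853 0.18268583] pivot [0.58166645 0.17636642]
pivot meas [0.58458018 0.17806786 0.03      ] grip top [0.60156608 0.07990342 0.083     ]
tin [ 0.47272432 -0.10355417  0.022     ]
short [ 0.44165067 -0.26927194  0.05      ]
[[ 0.958  0.287 -0.001]
 [ 0.287 -0.958  0.002]
 [-0.    -0.002 -1.   ]]
```

The top crop confirms the plain wooden long case at crop (652,125). The lever grip's top is at (270,132) and the tin at (457,280). The fits agree with the given sizes to 3 or 4 mm, and the clamp angle comes out at 2.72. Next I go above the grip with tool x along the lever.

```bash
python3 -m jog '[{"dx":20,"dy":-18,"dz":0,"turn":-0.5,"hand":9},{"dx":59.9,"dy":-55.3,"dz":3,"turn":-1.48,"hand":9},{"dx":59.9,"dy":-55.3,"dz":3,"turn":-1.48,"hand":9},{"dx":59.9,"dy":-55.3,"dz":3,"turn":-1.48,"hand":9},{"dx":59.9,"dy":-55.3,"dz":3,"turn":-1.48,"hand":9},{"dx":59.9,"dy":-55.3,"dz":3,"turn":-1.48,"hand":9},{"dx":59.9,"dy":-55.3,"dz":3,"turn":-1.48,"hand":9},{"dx":59.9,"dy":-55.3,"dz":3,"turn":-1.48,"hand":9},{"dx":59.9,"dy":-55.3,"dz":3,"turn":-1.48,"hand":9},{"dx":59.9,"dy":-55.3,"dz":3,"turn":-1.48,"hand":9},{"dx":59.9,"dy":-55.3,"dz":3,"turn":-1.48,"hand":9},{"dx":59.9,"dy":-55.3,"dz":3,"turn":-1.48,"hand":9}]'
```

```text
time_s: 1.6
tool_pos: [0.5689, 0.0236, 0.275]
tcp_rot: [-0.0, 0.633, 0.774, -0.0]
contact_force: [0.5, -0.2, 0.7]
width: 0.0901
grasp_force: 0.0
```

```bash
python3 -m jog '[{"dx":4.87,"dy":4.32,"dz":0},{"dx":4.87,"dy":4.32,"dz":0},{"dx":4.87,"dy":4.32,"dz":0},{"dx":4.87,"dy":4.32,"dz":0}]'
python3 - <<'E'
from h import *
save('wrist','w1');print(status.get_state()['tool_pos'],px('w1',[.6016,.0799,.083]),px('w1',[.582,.1765,.03]))
E
```

```text
{'fx': 307.44410787971185, 'fy': 307.44410787971185, 'cx': 258.92446520671274, 'cy': 193.40002996209356, 'mount': '..'}
[0.57168465 0.03503919 0.27526795] (np.float64(307.3386676140557), np.float64(135.80275003597944)) (np.float64(303.37912086291703), np.float64(25.541412798866673))$[0]: bad value
```

View pics/w1.png

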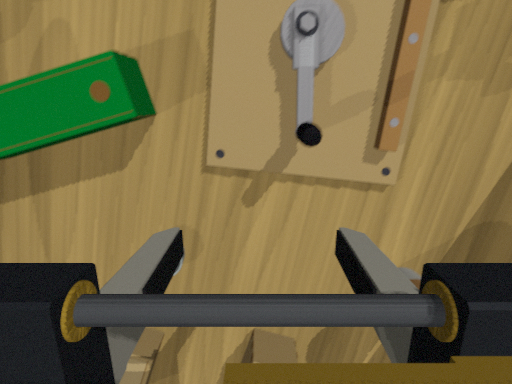

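The wrist view shows the grip top at (308,134) and the pivot at (308,22), close to where I predicted them (307,136 and 303,26).

Run:
```python
from h import *
print('grip',pt('w1',308.5,133,.083),'pivot',pt('w1',308,22,.036))
# fence long bearing face top edge (left edge), bottom-left corner; end corners
print('long fence bearing edge',pt('w1',378,148,.028),pt('w1',405,0,.028))
print('board corners',pt('w1',207,164,.012),pt('w1',394,184,.012))
s=status.get_state();print(s['tool_pos'],s['joints'][6],rot(s['tcp_rot'])[:2,:2].round(4))
```

```text
grip [0.60201395 0.08246196 0.083     ] pivot [0.58501994 0.17881433 0.036     ]
long fence bearing edge [0.68819629 0.07845811 0.028     ] [0.67073937 0.21678102 0.028     ]
board corners [0.50961602 0.02170149 0.012     ] [0.72557505 0.0411619  0.012     ]
[0.57168465 0.03503919 0.27526795] -0.15686845126710838 [[-0.2108  0.9775]
 [ 0.9775  0.2107]]
```

```bash
python3 -m jog '[{"dx":3.86,"dy":3.93,"dz":0,"turn":0,"hand":9},{"dx":3.86,"dy":3.93,"dz":4,"turn":0,"hand":9},{"dx":3.86,"dy":3.93,"dz":9,"turn":0,"hand":7},{"dx":3.86,"dy":3.93,"dz":14.8,"turn":0,"hand":7},{"dx":3.86,"dy":3.93,"dz":14.8,"turn":0,"hand":7},{"dx":3.86,"dy":3.93,"dz":14.8,"turn":0,"hand":4},{"dx":3.86,"dy":3.93,"dz":14.8,"turn":0,"hand":3},{"dx":3.86,"dy":3.93,"dz":14.8,"turn":0,"hand":3}]'
```

```text
time_s: 2.65
tool_pos: [0.6, 0.068, 0.1296]
tcp_rot: [0.001, 0.633, 0.774, 0.001]
contact_force: [-0.7, 0.2, -0.3]
width: 0.0449
grasp_force: 0.0
```

```bash
python3 -m jog '[{"dx":0,"dy":0,"dz":0,"turn":0,"hand":3},{"dx":0,"dy":0,"dz":0,"turn":0,"hand":3}]'
```

```text
time_s: 2.9
tool_pos: [0.6001, 0.0679, 0.1283]
tcp_rot: [0.001, 0.633, 0.774, 0.001]
contact_force: [1.3, -0.3, 1.5]
width: 0.0308
grasp_force: 0.7
```

```bash
python3 -m jog '[{"dx":0,"dy":0.4,"dz":0,"turn":0,"hand":4},{"dx":0.6,"dy":0.4,"dz":0,"turn":0,"hand":4},{"dx":1.25,"dy":0.4,"dz":0.1,"turn":0,"hand":4},{"dx":1.25,"dy":0.4,"dz":0.1,"turn":0,"hand":4},{"dx":1.25,"dy":0.4,"dz":0.1,"turn":0,"hand":0.5},{"dx":1.25,"dy":0.4,"dz":0.1,"turn":0,"hand":0.5},{"dx":1.25,"dy":0.4,"dz":0.1,"turn":0,"hand":0.5},{"dx":1.25,"dy":0.4,"dz":0.1,"turn":0,"hand":0.5}]'
python3 - <<'E'
from h import *
s=status.get_state();print(s['tool_pos'],s['contact_force'])
P=np.array([.583,.1775]);g=s['tool_pos'][:2];M=rot(s['tcp_rot'])[:2,:2]
d=g-P;print(np.hypot(*d),np.degrees(np.arctan2(d[1],d[0])),M)
phi0=np.arctan2(d[1],d[0])
for k in range(1,13):
    a=-0.16*k;c,sn=np.cos(a),np.sin(a);n=P+np.array([[c,-sn],[sn,c]])@d
    print(k,-a,(M.T@(n-g)*100).round(2))
E
```

```text
time_s: 3.9
tool_pos: [0.601, 0.0806, 0.1265]
tcp_rot: [0.0, 0.633, 0.774, 0.0]
contact_force: [2.1, -0.6, -1.0]
width: 0.0211
grasp_force: 30.0
[0.60104292 0.08060292 0.12649072] [ 2.06036507 -0.60380749 -1.0312074 ]
0.09856262307893197 -79.45192694278526 [[-0.19810665  0.98017974]
 [ 0.98018045  0.19810674]]
1 0.16 [ 0.15 -1.57]
2 0.32 [ 0.55 -3.09]
3 0.48 [ 1.18 -4.53]
4 0.64 [ 2.04 -5.86]
5 0.8 [ 3.1  -7.02]
6 0.96 [ 4.33 -8.01]
7 1.12 [ 5.7  -8.79]
8 1.28 [ 7.17 -9.33]
9 1.44 [ 8.72 -9.64]
10 1.6 [10.29 -9.7 ]
11 1.76 [11.86 -9.5 ]
12 1.92 [13.37 -9.06]
```

```bash
python3 -m jog '[{"dx":0.15,"dy":-1.57,"dz":0,"turn":0.16,"hand":0.5},{"dx":0.55,"dy":-3.09,"dz":0,"turn":0.32,"hand":0.5},{"dx":1.18,"dy":-4.53,"dz":0,"turn":0.48,"hand":0.5},{"dx":2.04,"dy":-5.86,"dz":0,"turn":0.64,"hand":0.5},{"dx":3.1,"dy":-7.02,"dz":0,"turn":0.8,"hand":0.5},{"dx":4.33,"dy":-8.01,"dz":0,"turn":0.96,"hand":0.5}]'
python3 - <<'E'
from h import *
s=status.get_state();M=rot(s['tcp_rot'])[:2,:2];print(M.T@s['contact_force'][:2],s['joints'][6])
P=np.array([.583,.1775]);d=s['tool_pos'][:2]-P;print(np.hypot(*d),np.degrees(np.arctan2(d[1],d[0])))
E
```

```text
time_s: 4.65
tool_pos: [0.5129, 0.1069, 0.1264]
tcp_rot: [0.0, 0.92, 0.392, -0.0]
contact_force: [1.9, 0.5, -3.2]
width: 0.0209
grasp_force: 30.0
[1.72232671 1.01043198] -1.1230223807156596
0.09952655303439474 -134.78623401465907
```

```bash
python3 -m jog '[{"dx":0.15,"dy":-1.57,"dz":0,"turn":0.16,"hand":0.5},{"dx":0.55,"dy":-3.09,"dz":0,"turn":0.32,"hand":0.5},{"dx":1.18,"dy":-4.53,"dz":0,"turn":0.48,"hand":0.5},{"dx":2.04,"dy":-5.86,"dz":0,"turn":0.64,"hand":0.5},{"dx":3.1,"dy":-7.02,"dz":0,"turn":0.8,"hand":0.5},{"dx":4.33,"dy":-8.01,"dz":0,"turn":0.96,"hand":0.5},{"dx":4.33,"dy":-8.01,"dz":0,"turn":0.96,"hand":0.5}]'
python3 - <<'E'
from h import *
s=status.get_state();M=rot(s['tcp_rot'])[:2,:2];print(M.T@s['contact_force'][:2],s['joints'][6])
P=np.array([.583,.1775]);d=s['tool_pos'][:2]-P;print(np.hypot(*d),np.degrees(np.arctan2(d[1],d[0])))
E
```

```text
time_s: 5.52
tool_pos: [0.484, 0.1949, 0.1264]
tcp_rot: [0.0, 0.997, -0.073, -0.001]
contact_force: [-1.4, -0.8, 1.4]
width: 0.0207
grasp_force: 30.0
[-1.21727702  1.03152023] -1.901133328716282
0.10047774190991807 170.0024421604406
```

```bash
python3 -m jog '[{"dx":0,"dy":0,"dz":0,"turn":0,"hand":4},{"dx":0,"dy":0,"dz":0,"turn":0,"hand":9},{"dx":0,"dy":0,"dz":0,"turn":0,"hand":9},{"dx":0,"dy":0,"dz":-6,"turn":0,"hand":9},{"dx":0,"dy":0,"dz":-12,"turn":0,"hand":9},{"dx":0,"dy":4,"dz":-16,"turn":0,"hand":9},{"dx":3,"dy":9,"dz":-20.4,"turn":-0.2,"hand":9},{"dx":21.4,"dy":57.5,"dz":-20.4,"turn":-1.628,"hand":9},{"dx":21.4,"dy":57.5,"dz":-20.4,"turn":-1.628,"hand":9},{"dx":21.4,"dy":57.5,"dz":-20.4,"turn":-1.628,"hand":9},{"dx":21.4,"dy":57.5,"dz":-20.4,"turn":-1.628,"hand":9},{"dx":21.4,"dy":57.5,"dz":-20.4,"turn":-1.628,"hand":9}]'
python3 - <<'E'
from h import *
from scipy.optimize import fsolve
a=np.array([(.601,.0806),(.5129,.1069),(.484,.1949)])
print('pivot',fsolve(lambda c:[np.hypot(*(a[i]-c[:2]))-c[2] for i in range(3)],[.583,.178,.1]))
E
```

```text
time_s: 7.02
tool_pos: [0.5633, -0.1884, 0.3277]
tcp_rot: [-0.0, 0.889, 0.458, 0.0]
contact_force: [2.3, 1.7, 0.2]
width: 0.0901
grasp_force: 0.0
pivot [0.58222368 0.17841204 0.09959792]
```

```bash
python3 -m jog '[{"dx":-14.8,"dy":16.5,"dz":0,"turn":-0.53,"hand":9},{"dx":-14.8,"dy":16.5,"dz":0,"turn":-0.53,"hand":9},{"dx":-14.8,"dy":16.5,"dz":0,"turn":-0.53,"hand":9},{"dx":-14.8,"dy":16.5,"dz":0,"turn":-0.53,"hand":9},{"dx":-14.8,"dy":16.5,"dz":0,"turn":-0.53,"hand":9},{"dx":-14.8,"dy":16.5,"dz":0,"turn":-0.53,"hand":9},{"dx":-14.8,"dy":16.5,"dz":0,"turn":-0.53,"hand":9}]'
python3 - <<'E'
from h import *
save('wrist','w2');s=status.get_state();print(s['tool_pos'],s['tcp_rot'])
a=cv2.imread('pics/w2.png');cv2.imwrite('pics/w2b.png',cv2.resize(a,(800,600),interpolation=cv2.INTER_CUBIC))
E
```

```text
time_s: 7.9
tool_pos: [0.6107, -0.401, 0.3281]
tcp_rot: [-0.0, 0.74, 0.673, 0.001]
contact_force: [-0.2, 0.3, -0.3]
width: 0.09
grasp_force: 0.0
{'fx': 307.44410787971185, 'fy': 307.44410787971185, 'cx': 258.92446520671274, 'cy': 193.40002996209356, 'mount': '..'}
[ 0.61066154 -0.40115306  0.32825453] [-4.91511936e-05  7.39657884e-01  6.72982913e-01  4.60286516e-04]
```

View pics/w2b.png

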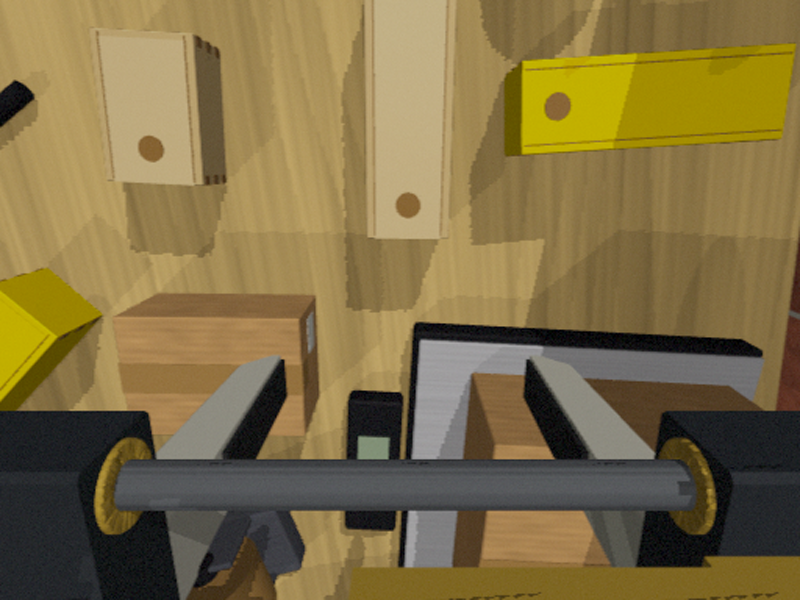

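The case's near end shows top corners at about (370,237) and (447,238) in the 800 px view. Its sides run up to (366,0) and (456,0).

Run:
```python
from h import *
f=lambda u,v:pt('w2',(u+.5)*.64-.5,(v+.5)*.64-.5,.06)[:2]
A,B,C,D=f(370,237),f(447,238),f(366,0),f(456,0)
print(A,B,C,D,np.linalg.norm(B-A),np.linalg.norm(D-C))
ths=[np.arctan2(-(q-p)[0],(q-p)[1]) for p,q in((A,C),(B,D))];print('th',ths)
th=np.mean(ths);yd=np.array([-np.sin(th),np.cos(th)]);c=(A+B)/2+.09*yd;print('centre',c,'topview .6229,-.2857')
s=status.get_state();M=rot(s['tcp_rot'])[:2,:2];tx=np.arctan2(M[1,0],M[0,0])
print('d',M.T@(c-s['tool_pos'][:2])*100,'turn',-(th+np.pi/2-tx),tx)
```

```text
[ 0.58905655 -0.37479632] [ 0.64498145 -0.38088509] [ 0.6040719  -0.22329167] [ 0.66151751 -0.22875681] 0.05625538043385973 0.0577049831942592
th [np.float64(-0.0987856377549056), np.float64(-0.10827303601634822)]
centre [ 0.62632   -0.2883226] topview .6229,-.2857
d [11.38036693  0.49615765] turn 0.00920191584464125 1.4764689057539109
```

```bash
python3 -m jog '[{"dx":5,"dy":0.45,"dz":4,"turn":0.01,"hand":9},{"dx":11.4,"dy":0.45,"dz":8,"turn":0.01,"hand":9},{"dx":11.4,"dy":0.45,"dz":12,"turn":0.01,"hand":9},{"dx":11.4,"dy":0.45,"dz":17,"turn":0.01,"hand":9},{"dx":11.4,"dy":0.45,"dz":21.4,"turn":0.01,"hand":9},{"dx":11.4,"dy":0.45,"dz":21.4,"turn":0.01,"hand":9},{"dx":11.4,"dy":0.45,"dz":21.4,"turn":0.01,"hand":7},{"dx":11.4,"dy":0.45,"dz":21.4,"turn":0.01,"hand":5},{"dx":11.4,"dy":0.45,"dz":21.4,"turn":0.01,"hand":5},{"dx":11.4,"dy":0.45,"dz":21.4,"turn":0.01,"hand":5},{"dx":11.4,"dy":0.45,"dz":21.4,"turn":0.01,"hand":5}]'
```

```text
time_s: 9.32
tool_pos: [0.6255, -0.2903, 0.1151]
tcp_rot: [0.0, 0.744, 0.668, -0.0]
contact_force: [-2.6, 0.0, 6.8]
width: 0.0593
grasp_force: 30.0
```

```bash
python3 -m jog '[{"dx":0,"dy":0,"dz":-3,"turn":0,"hand":5},{"dx":0,"dy":0,"dz":-7,"turn":0,"hand":5},{"dx":3,"dy":0,"dz":-10,"turn":0,"hand":5},{"dx":7,"dy":-0.5,"dz":-10,"turn":0,"hand":5},{"dx":12,"dy":-1,"dz":-10,"turn":-0.05,"hand":5},{"dx":17,"dy":-1.5,"dz":-10,"turn":-0.1,"hand":5},{"dx":22,"dy":-2,"dz":-10,"turn":-0.15,"hand":5},{"dx":27,"dy":-2.3,"dz":-10,"turn":-0.205,"hand":5},{"dx":32,"dy":-2.6,"dz":-10,"turn":-0.205,"hand":5},{"dx":37,"dy":-2.9,"dz":-10,"turn":-0.205,"hand":5},{"dx":42,"dy":-3.2,"dz":-10,"turn":-0.205,"hand":5},{"dx":46,"dy":-3.2,"dz":-10,"turn":-0.205,"hand":5}]'
python3 -m jog '[{"dx":0,"dy":0,"dz":0,"turn":0,"hand":5},{"dx":0,"dy":0,"dz":0,"turn":0,"hand":5},{"dx":0,"dy":0,"dz":0,"turn":0,"hand":5}]'
python3 - <<'E'
from h import *
save('wrist','w3');s=status.get_state();print(s['tool_pos'],s['tcp_rot'],s['width'])
save('top','top1');a=cv2.imread('pics/top1.png')[130:210,140:260];b=cv2.resize(a,None,fx=5,fy=5,interpolation=cv2.INTER_CUBIC)
w=cv2.imread('pics/w3.png')[0:200];w=cv2.resize(w,(600,234))
cv2.imwrite('pics/c3.png',np.vstack([b[:360],w]))
E
```

```text
time_s: 10.82
tool_pos: [0.642, 0.1738, 0.2129]
tcp_rot: [-0.001, 0.671, 0.742, -0.0]
contact_force: [0.1, -0.4, -2.6]
width: 0.0594
grasp_force: 30.0
time_s: 11.2
tool_pos: [0.643, 0.1683, 0.2133]
tcp_rot: [0.0, 0.673, 0.74, -0.001]
contact_force: [-0.1, -0.7, -2.8]
width: 0.0597
grasp_force: 30.0
{'fx': 307.44410787971185, 'fy': 307.44410787971185, 'cx': 258.92446520671274, 'cy': 193.40002996209356, 'mount': '..'}
[0.64310477 0.16854762 0.21350143] [ 3.98083901e-04  6.72683356e-01  7.39930117e-01 -6.04822907e-04] 0.05997845493316544
{'fx': 408.18215602864984, 'fy': 408.18215602864984, 'cx': 247.18694771418507, 'cy': 192.3551538643324, 'xyz': array([0.29755843, 0.00306012, 1.59863146]), 'orientation': array([ 0.71486477,  0.04375656, -0.05446698, -0.69576367])}
```

View pics/c3.png

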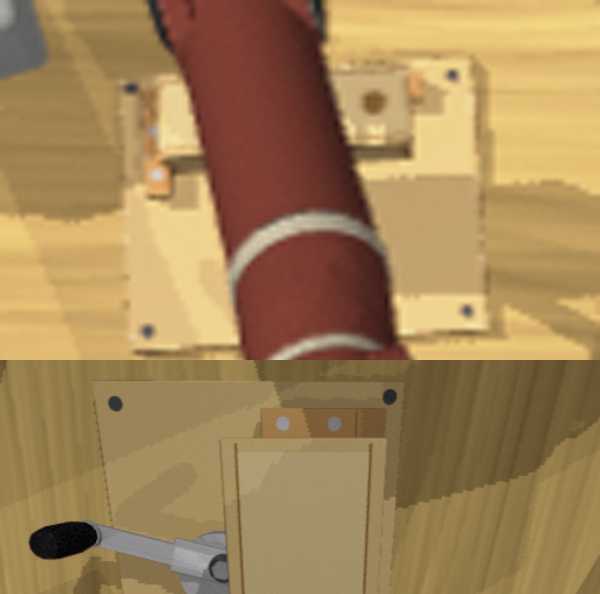

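The case hangs over its place, parallel to the fences and just short of the end fence, with the lever open. Lowering it now.

```bash
python3 -m jog '[{"dx":0.3,"dy":0,"dz":3,"turn":0,"hand":5},{"dx":0.3,"dy":0,"dz":6,"turn":0,"hand":5},{"dx":0.3,"dy":0,"dz":7.5,"turn":0,"hand":5},{"dx":0.3,"dy":0,"dz":8,"turn":0,"hand":5},{"dx":0.3,"dy":0,"dz":8.3,"turn":0,"hand":5},{"dx":0.3,"dy":0,"dz":8.3,"turn":0,"hand":5},{"dx":0.3,"dy":0,"dz":8.3,"turn":0,"hand":5}]'
```

```text
time_s: 12.18
tool_pos: [0.643, 0.174, 0.1316]
tcp_rot: [0.0, 0.672, 0.741, 0.001]
contact_force: [0.2, 0.1, -3.9]
width: 0.0595
grasp_force: 30.0
```

```bash
python3 -m jog '[{"dx":0,"dy":0,"dz":0.2,"turn":0,"hand":5},{"dx":0,"dy":0,"dz":0.4,"turn":0,"hand":5},{"dx":0,"dy":0,"dz":0.5,"turn":0,"hand":5},{"dx":0,"dy":0,"dz":0.5,"turn":0,"hand":5},{"dx":0,"dy":0,"dz":0.5,"turn":0,"hand":5}]'
```

```text
time_s: 12.8
tool_pos: [0.6427, 0.1739, 0.1271]
tcp_rot: [0.0, 0.672, 0.741, 0.0]
contact_force: [-1.6, -1.1, 5.4]
width: 0.0598
grasp_force: 30.0
```

```bash
python3 -m jog '[{"dx":0,"dy":0.1,"dz":0,"turn":0,"hand":5},{"dx":0,"dy":0.2,"dz":0,"turn":0,"hand":5},{"dx":0,"dy":0.3,"dz":0,"turn":0,"hand":5},{"dx":0,"dy":0.3,"dz":0,"turn":0,"hand":5},{"dx":0,"dy":0.3,"dz":0,"turn":0,"hand":5}]'
python3 -m jog '[{"dx":0.2,"dy":0,"dz":0,"turn":0,"hand":5},{"dx":0.4,"dy":0,"dz":0,"turn":0,"hand":5},{"dx":0.6,"dy":0,"dz":0,"turn":0,"hand":5},{"dx":0.6,"dy":0,"dz":0,"turn":0,"hand":5},{"dx":0.6,"dy":0,"dz":0,"turn":0,"hand":5}]'
```

```text
time_s: 13.42
tool_pos: [0.6446, 0.1742, 0.1271]
tcp_rot: [-0.001, 0.671, 0.741, -0.001]
contact_force: [-4.6, -0.6, 7.7]
width: 0.0599
grasp_force: 30.0
time_s: 14.05
tool_pos: [0.646, 0.1783, 0.1272]
tcp_rot: [0.002, 0.672, 0.741, -0.0]
contact_force: [0.4, -4.0, 5.9]
width: 0.0596
grasp_force: 30.0
```

```bash
python3 -m jog '[{"dx":0.2,"dy":0.05,"dz":0,"turn":0,"hand":5},{"dx":0.4,"dy":0.05,"dz":0,"turn":0,"hand":5},{"dx":0.4,"dy":0.1,"dz":0,"turn":0,"hand":5},{"dx":0.4,"dy":0.2,"dz":0,"turn":0,"hand":5},{"dx":0.4,"dy":0.2,"dz":0,"turn":0,"hand":5}]'; python3 -m jog '[{"dx":0.2,"dy":0.1,"dz":0,"turn":0,"hand":5},{"dx":0.3,"dy":0.1,"dz":0,"turn":0,"hand":5},{"dx":0.3,"dy":0.1,"dz":0,"turn":0,"hand":5}]'
```

```text
time_s: 14.68
tool_pos: [0.6468, 0.1813, 0.1271]
tcp_rot: [0.001, 0.672, 0.74, -0.002]
contact_force: [-2.8, -5.4, 7.2]
width: 0.0599
grasp_force: 30.0
time_s: 15.05
tool_pos: [0.647, 0.1817, 0.1271]
tcp_rot: [0.002, 0.672, 0.74, -0.004]
contact_force: [-5.2, -8.8, 9.7]
width: 0.0596
grasp_force: 30.0
```

```bash
python3 -m jog '[{"dx":0,"dy":0.1,"dz":0,"turn":0,"hand":5},{"dx":0,"dy":0.2,"dz":0,"turn":0,"hand":5},{"dx":0,"dy":0.2,"dz":0,"turn":0,"hand":5},{"dx":0,"dy":0.2,"dz":0,"turn":0,"hand":5}]'; python3 -m jog '[{"dx":0.1,"dy":0,"dz":0,"turn":0,"hand":5},{"dx":0.2,"dy":0,"dz":0,"turn":0,"hand":5},{"dx":0.2,"dy":0,"dz":0,"turn":0,"hand":5}]'
python3 - <<'E'
from h import *
save('wrist','w4');a=cv2.imread('pics/w4.png')
cv2.imwrite('pics/w4b.png',cv2.resize(a[0:260],(800,406),interpolation=cv2.INTER_CUBIC))
E
```

```text
time_s: 15.55
tool_pos: [0.6475, 0.1819, 0.1272]
tcp_rot: [0.001, 0.673, 0.74, -0.006]
contact_force: [-8.0, -9.1, 13.1]
width: 0.06
grasp_force: 30.0
time_s: 15.92
tool_pos: [0.6475, 0.1821, 0.1272]
tcp_rot: [0.002, 0.673, 0.74, -0.007]
contact_force: [-8.2, -10.4, 13.3]
width: 0.0598
grasp_force: 30.0
{'fx': 307.44410787971185, 'fy': 307.44410787971185, 'cx': 258.92446520671274, 'cy': 193.40002996209356, 'mount': '..'}
```

View pics/w4b.png

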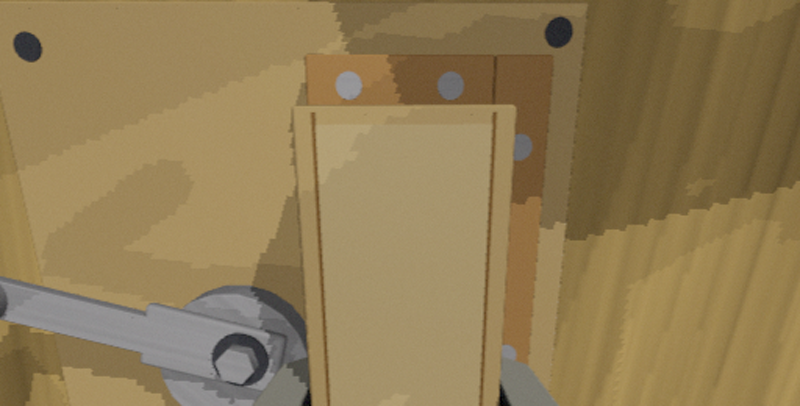

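The case sits against both fences: its far end meets the end fence at row 105 and its right side lies along the long fence. I'll release it, rise, and go back to the grip.

```bash
python3 -m jog '[{"dx":-0.2,"dy":-0.2,"dz":0,"turn":0,"hand":6.5},{"dx":-0.2,"dy":-0.2,"dz":0,"turn":0,"hand":9},{"dx":-0.2,"dy":-0.2,"dz":0,"turn":0,"hand":9},{"dx":-0.2,"dy":-0.2,"dz":0,"turn":0,"hand":9},{"dx":-0.2,"dy":-0.2,"dz":-5,"turn":0,"hand":9},{"dx":-0.2,"dy":-0.2,"dz":-10,"turn":0,"hand":9},{"dx":1,"dy":-5,"dz":-12,"turn":0.18,"hand":9},{"dx":2,"dy":-10,"dz":-12,"turn":0.36,"hand":9},{"dx":2.5,"dy":-16.5,"dz":-12,"turn":1.84,"hand":9},{"dx":2.5,"dy":-16.5,"dz":-12,"turn":1.84,"hand":9},{"dx":2.5,"dy":-16.5,"dz":-12,"turn":1.84,"hand":9},{"dx":2.5,"dy":-16.5,"dz":-12,"turn":1.84,"hand":9}]'
python3 - <<'E'
from h import *
save('side','side1');a=cv2.imread('pics/side1.png')[160:270,120:270];cv2.imwrite('pics/s1.png',cv2.resize(a,(750,550),interpolation=cv2.INTER_CUBIC))
E
```

```text
time_s: 17.48
tool_pos: [0.4823, 0.1988, 0.2459]
tcp_rot: [-0.0, 0.962, 0.273, 0.0]
contact_force: [-0.1, 0.5, 0.7]
width: 0.0897
grasp_force: 0.0
{'fx': 416.03724782247315, 'fy': 416.03724782247315, 'cx': 261.12177437960156, 'cy': 192.67162537111716, 'xyz': array([-0.1716878 ,  0.66479535,  0.88724862]), 'orientation': array([-0.35888552, -0.15530704,  0.3836729 ,  0.83658593])}
```

View pics/s1.png

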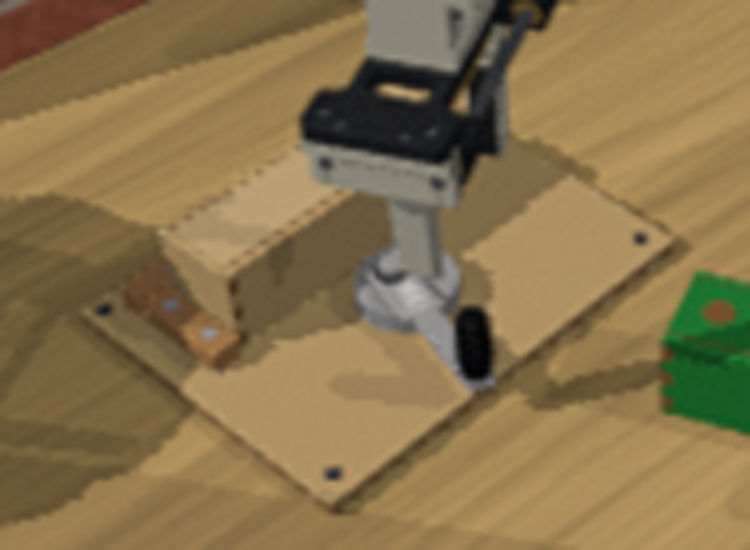

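The case stands flat in the corner, free of the gripper, and the lever is still open. Next I take the grip again.

```bash
python3 -m jog '[{"dx":0,"dy":0.4,"dz":0,"turn":0.18,"hand":9},{"dx":0,"dy":0.4,"dz":0,"turn":0.36,"hand":9},{"dx":0,"dy":0.4,"dz":0,"turn":0.54,"hand":9},{"dx":0,"dy":0.4,"dz":0,"turn":0.73,"hand":9},{"dx":0,"dy":0.4,"dz":0,"turn":0.73,"hand":9},{"dx":0,"dy":0.4,"dz":0,"turn":0.73,"hand":9}]'
```

```text
time_s: 18.27
tool_pos: [0.4845, 0.1951, 0.2457]
tcp_rot: [-0.0, 0.997, -0.083, -0.0]
contact_force: [-0.3, -0.4, 0.2]
width: 0.09
grasp_force: 0.0
```

```bash
python3 -m jog '[{"dx":0,"dy":0,"dz":5,"turn":0,"hand":9},{"dx":0,"dy":0,"dz":10,"turn":0,"hand":9},{"dx":0,"dy":0,"dz":11.9,"turn":0,"hand":9},{"dx":0,"dy":0,"dz":11.9,"turn":0,"hand":9},{"dx":0,"dy":0,"dz":11.9,"turn":0,"hand":5},{"dx":0,"dy":0,"dz":11.9,"turn":0,"hand":0.5},{"dx":0,"dy":0,"dz":11.9,"turn":0,"hand":0.5},{"dx":0,"dy":0,"dz":11.9,"turn":0,"hand":0.5},{"dx":0,"dy":0,"dz":11.9,"turn":0,"hand":0.5},{"dx":0,"dy":0,"dz":11.9,"turn":0,"hand":0.5}]'
python3 - <<'E'
from h import *
s=status.get_state();print(s['tool_pos'],s['contact_force'])
P=np.array([.5822,.1784]);g=s['tool_pos'][:2];M=rot(s['tcp_rot'])[:2,:2]
d=g-P;print(np.hypot(*d),np.degrees(np.arctan2(d[1],d[0])),'joint',np.arctan2(d[1],d[0])-.096-2*np.pi/3)
for a in list(np.arange(.15,1.21,.15))+[1.25,1.3,1.35]:
    c,sn=np.cos(a),np.sin(a);n=P+np.array([[c,-sn],[sn,c]])@d
    print(a.round(2),(M.T@(n-g)*100).round(2))
E
```

```text
time_s: 19.52
tool_pos: [0.4845, 0.1949, 0.1267]
tcp_rot: [-0.0, 0.996, -0.085, -0.0]
contact_force: [-0.1, -0.2, 0.1]
width: 0.0345
grasp_force: 0.0
[0.48450019 0.19487807 0.12671633] [-0.05870371 -0.21754289  0.14980205]
0.09907966028865342 170.42657696008322 joint 0.7841097984637657
0.15 [0.12 1.48]
0.3 [0.45 2.93]
0.45 [1.   4.31]
0.6 [1.75 5.59]
0.75 [2.68 6.74]
0.9 [3.78 7.75]
1.05 [5.01 8.58]
1.2 [6.35 9.21]Traceback (most recent call last):
  File "<stdin>", line 7, in <module>
AttributeError: 'float' object has no attribute 'round'
```

```bash
python3 -m jog '[{"dx":0,"dy":0,"dz":0,"turn":0,"hand":0.5},{"dx":0,"dy":0,"dz":0,"turn":0,"hand":0.5},{"dx":0,"dy":0,"dz":0,"turn":0,"hand":0.5},{"dx":0.12,"dy":1.48,"dz":0,"turn":-0.15,"hand":0.5},{"dx":0.45,"dy":2.93,"dz":0,"turn":-0.3,"hand":0.5},{"dx":1.0,"dy":4.31,"dz":0,"turn":-0.45,"hand":0.5},{"dx":1.75,"dy":5.59,"dz":0,"turn":-0.6,"hand":0.5},{"dx":2.68,"dy":6.74,"dz":0,"turn":-0.75,"hand":0.5},{"dx":3.78,"dy":7.75,"dz":0,"turn":-0.9,"hand":0.5},{"dx":5.01,"dy":8.58,"dz":0,"turn":-1.05,"hand":0.5},{"dx":5.01,"dy":8.58,"dz":0,"turn":-1.05,"hand":0.5},{"dx":5.01,"dy":8.58,"dz":0,"turn":-1.05,"hand":0.5}]'
cat >> h.py <<'E'
def clamp():
    s=status.get_state();P=np.array([.5822,.1784]);g=s['tool_pos'][:2];M=rot(s['tcp_rot'])[:2,:2]
    d=g-P;th=np.arctan2(d[1],d[0])%(2*np.pi);t=np.array([-np.sin(th),np.cos(th)])
    f=s['contact_force'][:2];print('r',np.hypot(*d),'joint',th-.096-2*np.pi/3,'Ftan',f@t,'Frad',f@d/np.hypot(*d),'Ftool',M.T@f,'w',s['width'])
    for a in(.02,.04,.06,.08,.1,.12,.14):
        c,sn=np.cos(a),np.sin(a);n=P+np.array([[c,-sn],[sn,c]])@d
        print(a,(M.T@(n-g)*100).round(2))
E
python3 -c 'from h import *;clamp()'
```

```text
time_s: 21.02
tool_pos: [0.5193, 0.102, 0.1267]
tcp_rot: [0.0, 0.905, 0.425, 0.0]
contact_force: [1.1, 0.7, -2.2]
width: 0.0209
grasp_force: 30.0
r 0.09897771368434498 joint 1.8333042136848694 Ftan 0.3954714129378361 Frad -1.1888276832576743 Ftool [1.19077553 0.38956667] w 0.02091099900794654
0.02 [0.  0.2]
0.04 [0.01 0.4 ]
0.06 [0.02 0.59]
0.08 [0.04 0.79]
0.1 [0.05 0.99]
0.12 [0.08 1.18]
0.14 [0.1  1.38]
```

```bash
python3 -m jog '[{"dx":0.05,"dy":0.99,"dz":0,"turn":-0.1,"hand":0.5},{"dx":0.13,"dy":1.57,"dz":0,"turn":-0.16,"hand":0.5},{"dx":0.2,"dy":1.96,"dz":0,"turn":-0.2,"hand":0.5},{"dx":0.2,"dy":1.96,"dz":0,"turn":-0.2,"hand":0.5},{"dx":0.2,"dy":1.96,"dz":0,"turn":-0.2,"hand":0.5}]'
python3 -c 'from h import *;clamp()'
python3 -m jog '[{"dx":0.01,"dy":0.4,"dz":0,"turn":-0.04,"hand":0.5},{"dx":0.01,"dy":0.4,"dz":0,"turn":-0.04,"hand":0.5},{"dx":0.01,"dy":0.4,"dz":0,"turn":-0.04,"hand":0.5}]'
python3 -c 'from h import *;clamp()'
```

```text
time_s: 21.65
tool_pos: [0.5356, 0.0911, 0.1267]
tcp_rot: [0.0, 0.858, 0.514, 0.0]
contact_force: [0.8, 1.2, -1.2]
width: 0.0208
grasp_force: 30.0
r 0.09893912019441271 joint 2.0318322578109975 Ftan 0.1119787839649698 Frad -1.383937750684576 Ftool [1.38414288 0.10941364] w 0.020803078744476088
0.02 [0.  0.2]
0.04 [0.01 0.4 ]
0.06 [0.02 0.59]
0.08 [0.03 0.79]
0.1 [0.05 0.99]
0.12 [0.07 1.18]
0.14 [0.1  1.38]
time_s: 22.02
tool_pos: [0.5394, 0.0892, 0.1267]
tcp_rot: [-0.0, 0.847, 0.531, 0.0]
contact_force: [0.3, 1.6, -1.4]
width: 0.0207
grasp_force: 30.0
r 0.0989716532486195 joint 2.074351642604189 Ftan -0.3684867469628677 Frad -1.554360278519312 Ftool [ 1.55291116 -0.37454628] w 0.020678985491012113
0.02 [0.  0.2]
0.04 [0.01 0.4 ]
0.06 [0.02 0.59]
0.08 [0.03 0.79]
0.1 [0.05 0.99]
0.12 [0.08 1.18]
0.14 [0.1  1.38]
```

```bash
python3 -m jog '[{"dx":0,"dy":0.2,"dz":0,"turn":-0.02,"hand":0.5},{"dx":0.01,"dy":0.4,"dz":0,"turn":-0.04,"hand":0.5},{"dx":0.01,"dy":0.4,"dz":0,"turn":-0.04,"hand":0.5}]'
python3 -c 'from h import *;clamp()' | head -1
python3 -m jog '[{"dx":0,"dy":0.2,"dz":0,"turn":-0.02,"hand":0.5},{"dx":0,"dy":0.2,"dz":0,"turn":-0.02,"hand":0.5},{"dx":0,"dy":0.2,"dz":0,"turn":-0.02,"hand":0.5}]'
python3 -c 'from h import *;clamp()'|head -1
```

```text
time_s: 22.4
tool_pos: [0.5426, 0.0877, 0.1266]
tcp_rot: [-0.0, 0.837, 0.548, -0.0]
contact_force: [-1.3, 2.4, 0.3]
width: 0.0209
grasp_force: 30.0
r 0.09901332970923689 joint 2.1104244944340516 Ftan -2.198873606172825 Frad -1.695443836743632 Ftool [ 1.69581637 -2.19858506] w 0.02089204723560545
time_s: 22.78
tool_pos: [0.544, 0.0871, 0.1266]
tcp_rot: [-0.001, 0.831, 0.556, -0.001]
contact_force: [-2.7, 4.4, 1.7]
width: 0.0207
grasp_force: 30.0
r 0.09900040570682717 joint 2.1256891121685 Ftan -4.169636429941781 Frad -3.0252523155668865 Ftool [ 3.04563416 -4.15476669] w 0.02074665887260863
```

```bash
python3 -m jog '[{"dx":0,"dy":0.2,"dz":0,"turn":-0.02,"hand":0.5},{"dx":0,"dy":0.4,"dz":0,"turn":-0.04,"hand":0.5},{"dx":0,"dy":0.4,"dz":0,"turn":-0.04,"hand":0.5}]'
python3 -c 'from h import *;clamp()' | head -1
python3 -m jog '[{"dx":0,"dy":0.2,"dz":0,"turn":-0.02,"hand":0.5},{"dx":0,"dy":0.2,"dz":0,"turn":-0.02,"hand":0.5},{"dx":0,"dy":0.2,"dz":0,"turn":-0.02,"hand":0.5}]'
python3 -c 'from h import *;clamp()'|head -1
```

```text
time_s: 23.15
tool_pos: [0.5462, 0.0863, 0.1266]
tcp_rot: [-0.002, 0.82, 0.573, -0.002]
contact_force: [-5.8, 5.4, 3.0]
width: 0.021
grasp_force: 30.0
r 0.0988876848602625 joint 2.1495686575964714 Ftan -7.365285725956142 Frad -2.9638177302102777 Ftool [ 3.11751163 -7.30146437] w 0.020964446040245763
time_s: 23.52
tool_pos: [0.547, 0.0861, 0.1265]
tcp_rot: [-0.003, 0.814, 0.581, -0.003]
contact_force: [-7.8, 5.9, 5.5]
width: 0.0212
grasp_force: 30.0
r 0.09877505037470068 joint 2.1580769265443105 Ftan -9.35976462265815 Frad -2.7761375751635975 Ftool [ 3.08144311 -9.26348781] w 0.021193752165550406
```

```bash
python3 -m jog '[{"dx":0,"dy":0.25,"dz":0,"turn":0,"hand":0.5},{"dx":0,"dy":0.25,"dz":0,"turn":0,"hand":0.5},{"dx":0,"dy":0.25,"dz":0,"turn":0,"hand":0.5}]'
python3 -c 'from h import *;clamp()' | head -1
python3 -m jog '[{"dx":0,"dy":0,"dz":0,"turn":0,"hand":3},{"dx":0,"dy":0,"dz":0,"turn":0,"hand":6},{"dx":0,"dy":0,"dz":0,"turn":0,"hand":6},{"dx":0,"dy":0,"dz":0,"turn":0,"hand":6},{"dx":0,"dy":0,"dz":-5,"turn":0,"hand":6},{"dx":0,"dy":0,"dz":-10,"turn":0,"hand":6},{"dx":-2,"dy":0,"dz":-15,"turn":0,"hand":6},{"dx":-10,"dy":-5,"dz":-20,"turn":0,"hand":6},{"dx":-15,"dy":0,"dz":-20,"turn":0,"hand":6},{"dx":-20,"dy":5,"dz":-20,"turn":0,"hand":6},{"dx":-25,"dy":10,"dz":-20,"turn":0,"hand":6},{"dx":-25,"dy":10,"dz":-20,"turn":0,"hand":6}]'
python3 - <<'E'
from h import *
save('top','top2');a=cv2.imread('pics/top2.png')[130:210,140:260];cv2.imwrite('pics/t2.png',cv2.resize(a,(780,520),interpolation=cv2.INTER_CUBIC))
E
```

```text
time_s: 23.9
tool_pos: [0.5481, 0.0858, 0.1265]
tcp_rot: [-0.004, 0.814, 0.581, -0.004]
contact_force: [-9.7, 6.5, 7.4]
width: 0.0209
grasp_force: 30.0
r 0.09868970493841506 joint 2.169129574127861 Ftan -11.358430327871277 Frad -2.719950853764294 Ftool [  2.98152432 -11.29201523] w 0.020923626879599044
time_s: 25.4
tool_pos: [0.5659, -0.19, 0.327]
tcp_rot: [0.001, 0.815, 0.579, -0.0]
contact_force: [0.1, 0.4, 0.1]
width: 0.0601
grasp_force: 0.0
{'fx': 408.18215602864984, 'fy': 408.18215602864984, 'cx': 247.18694771418507, 'cy': 192.3551538643324, 'xyz': array([0.29755843, 0.00306012, 1.59863146]), 'orientation': array([ 0.71486477,  0.04375656, -0.05446698, -0.69576367])}
```

View pics/t2.png

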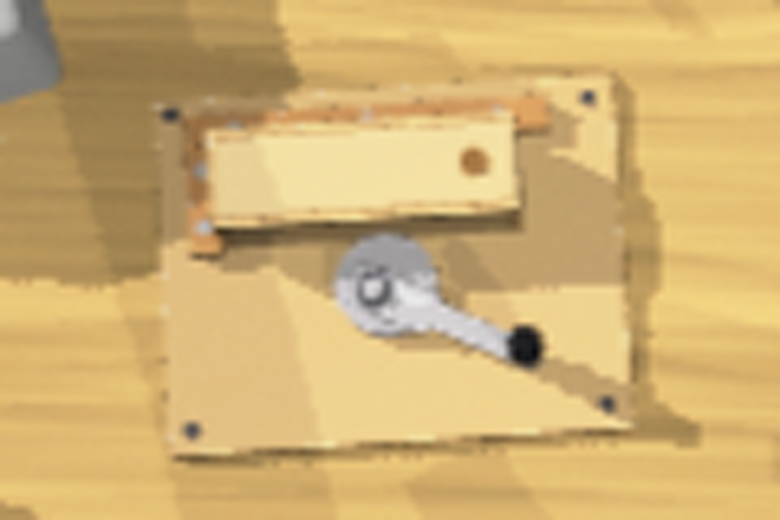

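The case is in the corner along both fences, the lobe at (385,285) is turned toward it, and the grip is at (525,346). One numeric check before handing in.

Run:
```python
from h import *
f=lambda u,v,z:pt('top2',140+(u+.5)/6.5-.5,130+(v+.5)/6.5-.5,z)[:2]
g=f(524,345,.083);d=g-[.5822,.1784];print('joint',np.arctan2(d[1],d[0])%(2*np.pi)-.096-2*np.pi/3,np.hypot(*d))
A,B,C,D=f(205,131,.072),f(513,112,.072),f(519,207,.072),f(213,220,.072)
c=(A+B+C+D)/4;th=[np.arctan2((p-q)[1],(p-q)[0])-np.pi/2 for p,q in((A,B),(D,C))];print('case',c,th,'seat',np.array([.5822,.1784])+.065*np.array([np.cos(.096),np.sin(.096)]))
```

```text
joint 2.1319265789852486 0.10079183814341011
case [0.64855476 0.1840591 ] [np.float64(0.09351312523912703), np.float64(0.0729815592563634)] seat [0.64690071 0.18463042]
```

```bash
python3 -c 'from plant import finish_job;print(finish_job())'
```

```text
the job is handed in; nothing more can be done
None
```

I handed the job in at about 25 s: the long case is seated against both fences, the cam is shut on it with about 11 N at the grip, and the robot is clear of everything. No verdict came back, and the lobe's force on the case after I let go was not measured.

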